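# Pile the print blocks in printing order

## Robot

A 6-joint arm with a two-finger parallel gripper is mounted at the origin on the work surface; the furniture and walls round the work are solid. World frame = base frame: x ahead of the robot, y to its left, z up, the work surface at z = 0. Lengths are in m, angles in degrees, forces in N, time in s.
With the tool pointing down it reaches from about 0.325 to 0.925 m from the base axis. Payload 3.1 kg.
Tool frame: the origin (TCP) lies between the finger pads; the fingertips stand 14 mm ahead of it and the grasp point (between the pads) lies 5 mm behind it; z points along the fingers, y is the direction in which the jaws open and shut (so a half turn about z gives the same grasp; the last joint's range is limited). The gripper opens to 85 mm and grips with 20 to 120 N. Pads are 22 mm wide; open, the fingers measure 114 mm over their backs; the gripper's body (76 mm by 85 mm) begins 54 mm behind the grasp point. The pads swing forward as they close: fully open they stand 13 mm farther back than shut.
Start: joints at [69.087, 12.427, 92.441, -0, 75.132, -6.429], TCP at [0.156, 0.605, 0.245] pointing down, gripper open.
Joint ranges: [-157.48, 157.48], [-44.54, 120.13], [17.64, 146.25], [-64.5, 244.5], [7.68, 150.69], [-147.95, 147.95]. Speed limits (degrees/s): [159.86, 159.86, 180, 180, 180, 180].

## Interface

Orientations are given as a 3x3 rotation matrix whose columns are the frame's x, y, z axes.
In Python, from bench import sensors, imaging, job gives the robot as it stands.
- The arm moves only by the shell command python3 -m inch 'ROWS'. ROWS is JSON, one flat list of numbers, 7 for each row, row after row: the finger opening in mm, from 0 to 85.4, then the shift along the tool's x, y, z in mm, then the turn, a rotation vector about the tool's x, y, z in degrees. In form: [gripper, tx, ty, tz, wx, wy, wz, gripper, tx, ty, tz, wx, wy, wz, ...]. A call has 1 to 10 rows; each row is the pose to reach, as a shift and turn from the pose commanded when the call began, along the tool's axes at that moment; what a row does not reach only later rows make up. A row lasts 1/10 s, in which the tool goes at most 50 mm and 8.59 degrees, less where a joint would pass 70% of its speed; a pose out of reach is approached as far as the arm can. A call with a gripper value outside its range is refused whole. The fingers move at their own pace and stop on an object; the grip force is fixed at half the most. Time passes only in rows, so rows that repeat a pose let the fingers close. It gives the time, the measured TCP pose, the force and the opening at its end, in the units of the state.
- sensors.get_state(): the state, without advancing time (a new reading comes with each control period).
- imaging.camera(name): name is "side" or "top" or "wrist"; returns a dict with "image" (420x560x3 uint8, red, green, blue), "camera_matrix" (3x3 intrinsics, pixels), "extrinsics" (4x4, takes a point from camera to world coordinates). Camera axes: x right, y up, looking along -z (the intrinsics and any distortion apply to the point x, -y, -z); pixel columns grow to the right and rows downward; lengths in m; the calibration is good to about 2 mm. A picture is of the moment at which its call begins. There is no depth.
- job.job_done(): hands the job in, once; it reports no verdict.
The state is a dict: "time": time; "joints": joint angles; "joint_velocities": joint speeds; "tau": joint torques, N m; "position": TCP position; "tool_rot": TCP orientation; "contact_force": force on the tool from outside, world axes, zero at the start; "ft_torque": the same for the moment, N m; "width": finger opening in m.
Only numpy, scipy, OpenCV 4.12 (cv2) and the standard library are available. Lean on these libraries where they do the work, as an engineer would, in place of code of your own. Each camera call takes 0.05 s, during which the arm holds its last target.

## Task

Pile up the three lino blocks of the colour print in printing order: leave the yellow block where it lies on the table, put the red block on it and the blue block on top of the red one. All stay face up, their edges squared up into one neat pile (either way round is fine); the green block belongs to another print, so leave it alone.

Things in the scene. Friction and masses are not known exactly. Their poses are not given: they have to be found in the camera images.
- block_yellow: Wood-mounted lino printing block, yellow lino face with a sun cut into it, on a pale plywood base; a flat rigid slab 56 x 90 x 23 mm, about 90 g (varies), loose, lying flat on the table, face up. Origin: centre of its underside. x: along the 56 mm width (grip across this), y: along the 90 mm length, z: up, out of the coloured face (face at z = 23 mm; the face is flat). Bottom of the pile; it stays where it is.
- block_red: Wood-mounted lino printing block, red lino face with a flower cut into it, on a pale plywood base; a flat rigid slab 56 x 90 x 23 mm, about 90 g (varies), loose, lying flat on the table, face up. Origin: centre of its underside. x: along the 56 mm width (grip across this), y: along the 90 mm length, z: up, out of the coloured face (face at z = 23 mm; the face is flat). Goes on the yellow block.
- block_blue: Wood-mounted lino printing block, blue lino face with waves cut into it, on a pale plywood base; a flat rigid slab 56 x 90 x 23 mm, about 90 g (varies), loose, lying flat on the table, face up. Origin: centre of its underside. x: along the 56 mm width (grip across this), y: along the 90 mm length, z: up, out of the coloured face (face at z = 23 mm; the face is flat). Goes on the red block.
- block_green: Wood-mounted lino printing block, green lino face with a leaf cut into it, on a pale plywood base; a flat rigid slab 56 x 90 x 23 mm, about 90 g (varies), loose, lying flat on the table, face up. Origin: centre of its underside. x: along the 56 mm width (grip across this), y: along the 90 mm length, z: up, out of the coloured face (face at z = 23 mm; the face is flat). Not part of this print; stays where it is.
- paint_box: Open wooden paint box, fixed in the middle of the table, about x = 0.33 to 0.60, y = 0.0 to 0.24, its upright lid at the left (+y). Not used. Blocks lie on both sides of it: carry them over it with undersides 0.25 m or more above the table. Origin: underside of the box.

How it is judged:
By the outcome, as a careful person would: the job done as asked, in the order asked, and still so for the second after the job is handed in, with the robot touching nothing.
It also fails if it takes over 72 s, if anything falls off the work surface, if the arm or the gripper's body presses on something with over 40 N, if the wrist force passes 120 N, or if a joint passes its speed limit or range.

## Working session

There is one attempt and no reset: what is moved stays moved. The work goes in short steps, Python scripts to look and compute and a shell command to move; the robot and the scene stay as the last step left them, time stands still between calls to the robot, and variables do not carry over. Pictures are saved under pics/ and viewed, and the job is handed in when it is done.

```bash
ls; mkdir -p pics; python3 - <<'E'
from bench import sensors, imaging, job
import cv2
s=sensors.get_state(); print(s)
for n in ("top","side","wrist"):
    c=imaging.camera(n); cv2.imwrite(f"pics/{n}0.png",c["image"][:,:,::-1]); print(n,c["camera_matrix"].tolist(),c["extrinsics"].round(4).tolist(),[k for k in c])
E
```

```text
pics
{'time': 0.0, 'joints': array([ 6.90877399e+01,  1.24775448e+01,  9.25306054e+01,  1.32048425e-03,
        7.51312889e+01, -6.42708129e+00]), 'joint_velocities': array([-0.0736965 ,  0.0231126 , -0.02991536, -0.01147961, -0.01847853,
        0.04855059]), 'tau': array([ 4.38113811e-04, -3.96875775e+01, -3.03838849e+01, -5.22145160e-05,
        9.98103846e-03,  1.04580528e-05]), 'position': array([0.15600188, 0.60439707, 0.24394032]), 'tool_rot': array([[-9.68210759e-01,  2.50134234e-01, -8.89476372e-04],
       [ 2.50135642e-01,  9.68208154e-01, -2.26540752e-03],
       [ 2.94542301e-04, -2.41588168e-03, -9.99997038e-01]]), 'contact_force': array([-0.3638619 ,  0.69573322, -0.59352138]), 'ft_torque': array([-0.02194783, -0.00966998,  0.03079062]), 'width': 0.08564847340722073}
top [[534.968111787845, 0.0, 272.4798493437766], [0.0, 534.968111787845, 215.28525146753086], [0.0, 0.0, 1.0]] [[-0.0038, 0.9886, -0.1507, 0.202], [-1.0, -0.0034, 0.0026, 0.0206], [0.002, 0.1507, 0.9886, 1.558], [0.0, 0.0, 0.0, 1.0]] ['image', 'camera_matrix', 'extrinsics']
side [[486.2836867033778, 0.0, 279.2793844360192], [0.0, 486.2836867033778, 212.80107934032827], [0.0, 0.0, 1.0]] [[-0.4387, -0.6826, 0.5844, 1.1942], [0.8986, -0.3263, 0.2934, 0.4082], [-0.0096, 0.6539, 0.7565, 1.003], [0.0, 0.0, 0.0, 1.0]] ['image', 'camera_matrix', 'extrinsics']
wrist [[329.56441330301624, 0.0, 279.8935361229372], [0.0, 329.56441330301624, 209.37921458724455], [0.0, 0.0, 1.0]] [[0.251, -0.9203, -0.3002, 0.0798], [0.968, 0.238, 0.0795, 0.6254], [-0.0017, -0.3105, 0.9506, 0.373], [0.0, 0.0, 0.0, 1.0]] ['image', 'camera_matrix', 'extrinsics']
```

View pics/top0.png

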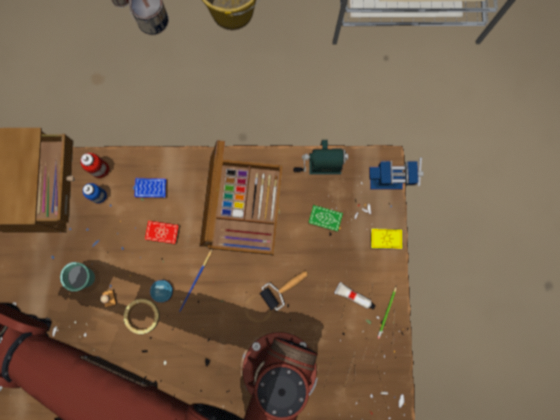

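View pics/side0.png

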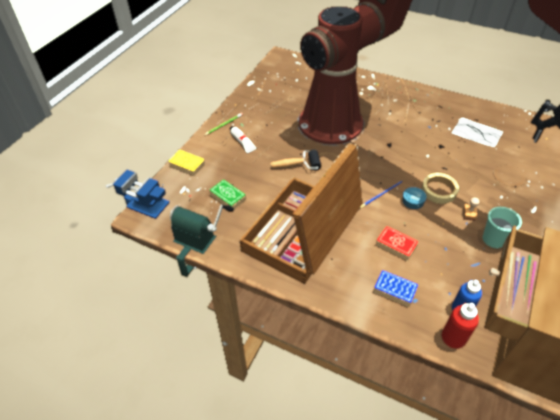

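View pics/wrist0.png

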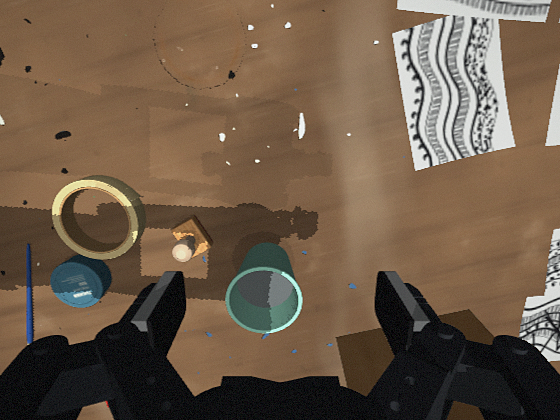

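```bash
cat > h.py <<'E'
import numpy as np, cv2
from bench import sensors, imaging
from scipy.spatial.transform import Rotation as R
HUE={'red':[(0,8),(172,180)],'yellow':[(24,34)],'blue':[(108,125)],'green':[(50,72)]}
def proj(c,P):
    E=np.linalg.inv(c["extrinsics"]); p=np.atleast_2d(P)@E[:3,:3].T+E[:3,3]
    q=p*[1,-1,-1]; q=q@c["camera_matrix"].T; return q[:,:2]/q[:,2:]
def unproj(c,uv,z):
    uv=np.atleast_2d(uv).astype(float); K=c["camera_matrix"]; E=c["extrinsics"]
    d=np.c_[uv,np.ones(len(uv))]@np.linalg.inv(K).T*[1,-1,-1]; d=d@E[:3,:3].T
    t=(z-E[2,3])/d[:,2]; return E[:3,3]+d*t[:,None]
def blobs(c,col,amin=60):
    h=cv2.cvtColor(c["image"],cv2.COLOR_RGB2HSV); m=np.zeros(h.shape[:2],np.uint8)
    for a,b in HUE[col]: m|=cv2.inRange(h,(a,130,80),(b,255,255))
    m=cv2.morphologyEx(m,cv2.MORPH_CLOSE,np.ones((5,5)))
    cs,_=cv2.findContours(m,cv2.RETR_EXTERNAL,cv2.CHAIN_APPROX_NONE)
    return [k[:,0] for k in cs if cv2.contourArea(k)>amin]
def faces(c,col,z=0.023):
    out=[]
    for k in blobs(c,col):
        P=unproj(c,k,z)[:,:2]*1000
        (cx,cy),(w,h),a=cv2.minAreaRect(P.astype(np.float32))
        if w<h: w,h,a=h,w,a-90
        # a: direction of long side
        a=(a+90)%180-90
        out.append((round(cx,1),round(cy,1),round(w,1),round(h,1),round(a,1),tuple(k.mean(0).round())))
    return out
E
python3 - <<'E'
from h import *
for n in ("top","side"):
    c=imaging.camera(n)
    for col in HUE: print(n,col,faces(c,col))
E
```

```text
top red [(-55.2, -32.6, 186.9, 99.4, -20.4, (np.float64(295.0), np.float64(392.0))), (30.8, 84.6, 55.8, 21.1, -18.9, (np.float64(248.0), np.float64(359.0))), (-84.5, 495.9, 564.3, 158.7, 66.0, (np.float64(94.0), np.float64(394.0))), (90.2, 13.0, 87.9, 20.4, -72.8, (np.float64(273.0), np.float64(337.0))), (83.0, 728.9, 156.2, 103.5, 4.2, (np.float64(10.0), np.float64(338.0))), (387.3, 87.8, 128.0, 7.6, 83.9, (np.float64(248.0), np.float64(232.0))), (388.7, 337.8, 93.6, 59.0, 81.6, (np.float64(161.0), np.float64(232.0))), (524.6, 111.4, 38.9, 23.4, 0.2, (np.float64(241.0), np.float64(185.0))), (594.9, 551.0, 57.2, 53.8, -36.1, (np.float64(91.0), np.float64(163.0)))]
top yellow [(164.3, -307.1, 104.3, 10.6, -20.6, (np.float64(387.0), np.float64(310.0))), (368.0, -312.1, 89.6, 58.9, 88.2, (np.float64(386.0), np.float64(238.0)))]
top blue [(506.5, 542.1, 43.8, 32.5, -36.4, (np.float64(92.0), np.float64(192.0))), (519.5, 375.7, 91.2, 50.7, 89.8, (np.float64(150.0), np.float64(188.0)))]
top green [(429.5, -136.2, 87.3, 46.1, 73.6, (np.float64(324.0), np.float64(217.0)))]
side red [(566.9, 531.5, 109.6, 59.7, -11.0, (np.float64(459.0), np.float64(326.0))), (530.0, 112.9, 39.7, 28.3, -6.1, (np.float64(293.0), np.float64(249.0))), (391.3, 338.0, 91.7, 58.4, 81.2, (np.float64(397.0), np.float64(241.0))), (48.0, 13.3, 196.8, 140.4, -74.4, (np.float64(330.0), np.float64(129.0))), (-597.3, -197.7, 325.8, 181.9, -11.2, (np.float64(345.0), np.float64(24.0)))]
side yellow [(370.4, -309.2, 91.1, 62.1, 87.3, (np.float64(186.0), np.float64(160.0)))]
side blue [(477.2, 533.3, 56.8, 45.0, -8.9, (np.float64(469.0), np.float64(295.0))), (524.1, 374.8, 86.1, 50.7, 88.0, (np.float64(396.0), np.float64(287.0)))]
side green [(430.0, -135.8, 75.2, 40.7, 74.2, (np.float64(227.0), np.float64(192.0)))]
```

```bash
cat >> h.py <<'E'
def rel(xyz_mm,yaw):
    """shift (mm, tool axes) and rotvec (deg) from the measured pose to target; yaw = world angle of tool y, tool down"""
    s=sensors.get_state(); T=s["tool_rot"]; r=np.radians(yaw); c,sn=np.cos(r),np.sin(r)
    D=np.array([[-sn,c,0],[c,sn,0],[0,0,-1.]]) ; D=np.c_[[-sn,c,0],[c,sn,0],[0,0,-1]] 
    d=T.T@(np.array(xyz_mm)-s["position"]*1000); w=R.from_matrix(T.T@D).as_rotvec(degrees=True)
    print("t",round(s["time"],2),"pos",(s["position"]*1000).round(1),"yaw",np.degrees(np.arctan2(T[1,1],T[0,1])).round(2),"tilt",np.degrees(T[:2,2]).round(2),"F",s["contact_force"].round(1),"w",round(s["width"]*1000,1),"j",s["joints"].round(0))
    print("shift",d.round(1),"turn",w.round(2))
E
python3 - <<'E'
from h import *
rel([390,338,245],-8.5)
E
```

```text
t 0.25 pos [156.1 604.8 244.7] yaw 75.52 tilt [-0.03 -0.06] F [-0.2  0.1 -0.4] w 85.1 j [69. 12. 92.  0. 75. -6.]
shift [-2.932e+02 -1.999e+02 -2.000e-01] turn [-6.000e-02  4.000e-02  8.402e+01]
```

```bash
python3 -m inch '[85,-29,-20,0,0,0,8.4, 85,-58,-40,0,0,0,16.8, 85,-88,-60,0,0,0,25.2, 85,-117,-80,0,0,0,33.6, 85,-147,-100,0,0,0,42, 85,-176,-120,0,0,0,50.4, 85,-205,-140,0,0,0,58.8, 85,-235,-160,0,0,0,67.2, 85,-264,-180,0,0,0,75.6, 85,-293,-200,0,0,0,84]'; python3 -m inch '[85,0,0,0,0,0,0,85,0,0,0,0,0,0,85,0,0,0,0,0,0]'
python3 - <<'E'
from h import *
rel([390,338,245],-8.5)
c=imaging.camera("wrist"); cv2.imwrite("pics/wrist1.png",c["image"][:,:,::-1])
for k in ("red","blue"): print(faces(c,k))
E
```

```text
time: 1.25
position: [0.3907, 0.337, 0.2453]
tool_rot: [[0.153, 0.988, 0.0], [0.988, -0.153, 0.0], [0.0, 0.0, -1.0]]
contact_force: [-0.2, 0.1, -0.3]
width: 0.0848
time: 1.55
position: [0.3895, 0.3387, 0.2452]
tool_rot: [[0.146, 0.989, -0.001], [0.989, -0.146, 0.0], [0.0, -0.001, -1.0]]
contact_force: [-0.5, -0.2, -0.1]
width: 0.0852
t 1.55 pos [389.5 338.7 245.2] yaw -8.41 tilt [-0.03  0.01] F [-0.5 -0.2 -0.1] w 85.2 j [ 33.  -1. 107.   0.  74.  42.]
shift [-0.6  0.6  0.2] turn [-0.03 -0.01  0.09]
[(90.3, 45.9, 33.5, 30.3, -80.5, (np.float64(100.0), np.float64(410.0))), (390.0, 339.4, 87.7, 55.7, 81.4, (np.float64(280.0), np.float64(177.0)))]
[(236.0, 260.5, 138.7, 6.9, -26.6, (np.float64(160.0), np.float64(262.0))), (520.9, 376.3, 88.3, 54.5, 88.2, (np.float64(400.0), np.float64(124.0)))]
```

View pics/wrist1.png

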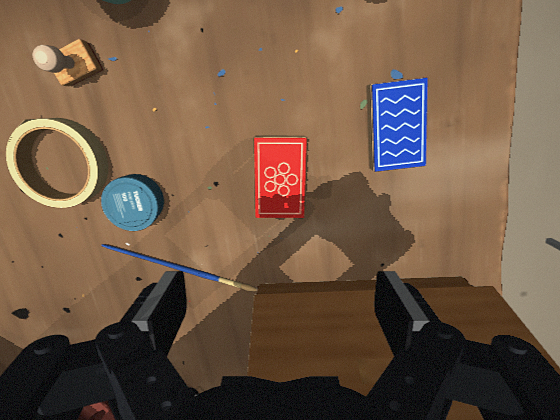

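```bash
python3 -m inch '[85,1,0,45,0,0,0.2, 85,1,0,90,0,0,0.2, 85,1,0,135,0,0,0.2, 85,1,0,175,0,0,0.2, 85,1,0,200,0,0,0.2, 85,1,0,215,0,0,0.2, 85,1,0,223,0,0,0.2, 85,1,0,227,0,0,0.2, 85,1,0,227,0,0,0.2, 85,1,0,227,0,0,0.2]'
python3 - <<'E'
from h import *
rel([390,339.4,18],-8.6)
c=imaging.camera("wrist"); cv2.imwrite("pics/wrist2.png",c["image"][:,:,::-1])
E
```

```text
time: 2.6
position: [0.3913, 0.3401, 0.0197]
tool_rot: [[0.151, 0.989, 0.002], [0.989, -0.151, 0.002], [0.002, 0.002, -1.0]]
contact_force: [-0.4, 0.4, 0.7]
width: 0.0849
t 2.6 pos [391.3 340.1  19.7] yaw -8.67 tilt [0.14 0.09] F [-0.4  0.4  0.7] w 84.9 j [ 33.  18. 114.  -0.  48.  42.]
shift [-0.9 -1.2  1.7] turn [ 0.12 -0.11 -0.07]
```

View pics/wrist2.png

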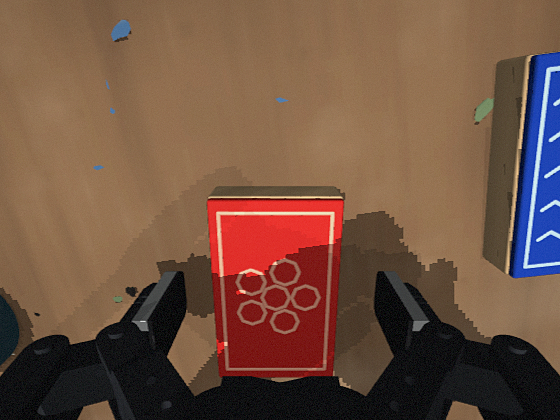

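```bash
python3 -m inch '[50,0,0,0,0,0,0, 40,0,0,0,0,0,0, 40,0,0,0,0,0,0, 40,0,0,0,0,0,0, 40,0,0,0,0,0,0, 40,0,0,0,0,0,0]'
python3 - <<'E'
from h import *
rel([390,339.4,18],-8.6)
c=imaging.camera("wrist"); cv2.imwrite("pics/wrist3.png",c["image"][:,:,::-1])
E
```

```text
time: 3.25
position: [0.3911, 0.3398, 0.0194]
tool_rot: [[0.151, 0.989, 0.002], [0.989, -0.151, 0.001], [0.001, 0.001, -1.0]]
contact_force: [0.2, -0.2, 5.6]
width: 0.0541
t 3.25 pos [391.1 339.8  19.4] yaw -8.69 tilt [0.1  0.06] F [ 0.2 -0.2  5.6] w 54.1 j [ 33.  18. 114.   0.  48.  42.]
shift [-0.6 -1.   1.4] turn [ 0.08 -0.08 -0.09]
```

View pics/wrist3.png

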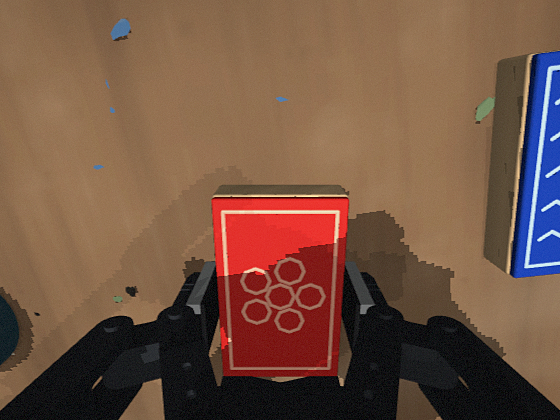

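```bash
python3 - <<'E'
from h import *
c=imaging.camera("wrist")
P=unproj(c,[(213,198),(348,198),(222,377),(339,377)],0.023)*1000; print(P.round(1)); print(P.mean(0), faces(c,"red"))
s=sensors.get_state(); print((s["tool_rot"].T@(P.mean(0)-s["position"]*1000)).round(1))
E
python3 -m inch '[40,0,0,-15,0,0,0, 40,0,0,-50,0,0,0, 40,0,0,-100,0,0,0, 40,0,0,-150,0,0,0, 40,0,0,-200,0,0,0, 40,0,0,-250,0,0,0, 40,0,0,-280,0,0,0, 40,0,0,-295,0,0,0, 40,0,0,-300,0,0,0]'
python3 - <<'E'
from h import *
rel([369,-311,320],-2.3)
c=imaging.camera("wrist"); cv2.imwrite("pics/wrist4.png",c["image"][:,:,::-1])
E
```

```text
[[372.3 387.5  23. ]
 [425.1 379.4  23. ]
 [357.5 299.7  23. ]
 [412.9 291.   23. ]]
[391.92733313 339.39714622  23.        ] [(391.8, 339.9, 89.0, 54.9, 81.3, (np.float64(280.0), np.float64(283.0)))]
[-0.3  0.9 -3.6]
time: 4.25
position: [0.3904, 0.3394, 0.3201]
tool_rot: [[0.151, 0.989, 0.002], [0.989, -0.151, 0.001], [0.002, 0.002, -1.0]]
contact_force: [-0.1, 0.6, -1.6]
width: 0.054
t 4.25 pos [390.4 339.4 320.1] yaw -8.68 tilt [0.13 0.08] F [-0.1  0.6 -1.6] w 54.0 j [ 33.  -4. 102.  -0.  82.  42.]
shift [-646.2   77.    -0.9] turn [ 0.12 -0.1  -6.38]
```

View pics/wrist4.png

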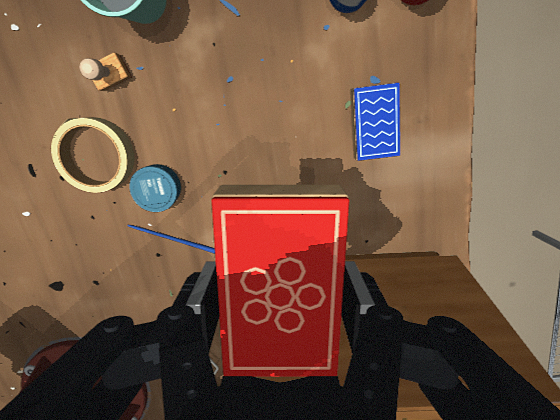

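```bash
python3 -m inch '[40,-25,3,0,0,0,0, 40,-64,8,0,0,0,0, 40,-109,14,0,0,0,0, 40,-154,19,0,0,0,0, 40,-198,25,0,0,0,0, 40,-243,30,0,0,0,0, 40,-288,36,0,0,0,0, 40,-332,41,0,0,0,0, 40,-377,47,0,0,0,0, 40,-422,52,0,0,0,0]'
python3 -m inch '[40,-45,6,0,0,0,-0.8, 40,-89,11,0,0,0,-1.6, 40,-134,17,0,0,0,-2.4, 40,-179,22,0,0,0,-3.2, 40,-223,28,0,0,0,-4, 40,-263,33,0,0,0,-4.8, 40,-298,37,0,0,0,-5.6, 40,-323,40,0,0,0,-6.4, 40,-337,42,0,0,0,-6.4, 40,-337,42,0,0,0,-6.4]'
python3 -m inch '[40,0,0,0,0,0,0, 40,0,0,0,0,0,0]'
python3 - <<'E'
from h import *
rel([369,-311,320],-2.3)
c=imaging.camera("wrist"); cv2.imwrite("pics/wrist5.png",c["image"][:,:,::-1])
print(faces(c,"yellow")); print(faces(c,"green"))
E
```

```text
time: 5.3
position: [0.376, -0.0869, 0.3151]
tool_rot: [[0.151, 0.989, -0.005], [0.989, -0.151, 0.002], [0.002, -0.005, -1.0]]
contact_force: [0.5, -0.3, -1.9]
width: 0.0541
time: 6.3
position: [0.3675, -0.4255, 0.3154]
tool_rot: [[0.042, 0.999, -0.003], [0.999, -0.042, 0.004], [0.004, -0.003, -1.0]]
contact_force: [0.9, -0.2, -0.9]
width: 0.0544
time: 6.5
position: [0.3686, -0.4237, 0.3178]
tool_rot: [[0.039, 0.999, -0.0], [0.999, -0.039, 0.001], [0.001, -0.001, -1.0]]
contact_force: [0.5, -0.4, -0.4]
width: 0.0543
t 6.5 pos [ 368.6 -423.7  317.8] yaw -2.22 tilt [-0.03  0.09] F [ 0.5 -0.4 -0.4] w 54.3 j [-56.   2.  96.   0.  82. -54.]
shift [112.7  -4.   -2.1] turn [-0.03 -0.08  0.08]
[(383.2, -288.7, 42.1, 27.6, 88.8, (np.float64(291.0), np.float64(48.0)))]
[(187.7, -317.1, 58.2, 5.8, -21.4, (np.float64(125.0), np.float64(85.0))), (130.3, -294.8, 29.4, 6.4, -21.2, (np.float64(74.0), np.float64(67.0)))]
```

View pics/wrist5.png

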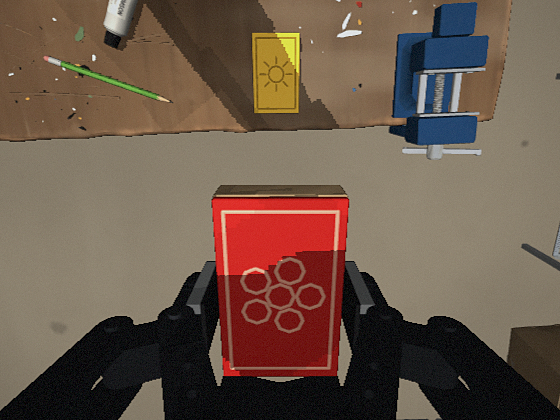

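```bash
python3 - <<'E'
import cv2
i=cv2.imread("pics/wrist5.png")[20:125,235:315]
cv2.imwrite("pics/crop5.png",cv2.resize(i,None,fx=5.6,fy=5.6,interpolation=cv2.INTER_CUBIC))
E
```

```text
(no output)
```

View pics/crop5.png

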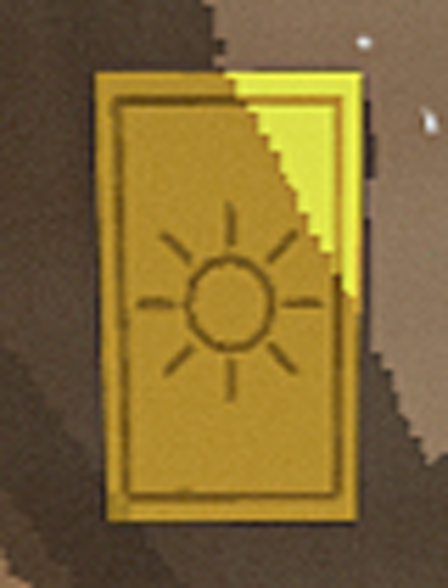

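```bash
cat >> h.py <<'E'
def quad(c,uv,z):
    """uv: 4 corners; fit centre & long direction"""
    P=unproj(c,uv,z)[:,:2]*1000
    (cx,cy),(w,h),a=cv2.minAreaRect(P.astype(np.float32))
    m=P.mean(0); L=(P[0]+P[1]-P[2]-P[3])/2; W=(P[1]+P[2]-P[0]-P[3])/2
    print("centre",m.round(1),"L",np.hypot(*L).round(1),"ang",np.degrees(np.arctan2(L[1],L[0])).round(2),"W",np.hypot(*W).round(1),"ang",np.degrees(np.arctan2(W[1],W[0])).round(2))
    return m
E
python3 - <<'E'
from h import *
c=imaging.camera("wrist")
uv=np.array([(95,72),(363,72),(357,522),(108,522)])/5.6-0.41+[235,20]
m=quad(c,uv,.023)
s=sensors.get_state(); T=s["tool_rot"]; z=s["position"][2]
r=np.array([(213,198),(348,198),(339,377),(222,377)])
q=quad(c,r,z+0.0036)
rel([m[0],m[1],320],-2.4)
d=np.array([q[0],q[1],0])-np.r_[s["position"][:2]*1000,0]; print("held off",(T.T@d).round(2))
rel([m[0]+q*0 if 0 else m[0],m[1],52],-2.4)
E
```

```text
centre [ 369.1 -311.5] L 88.9 ang 88.0 W 55.0 ang -2.26
centre [ 369.7 -424.1] L 89.0 ang 87.77 W 54.6 ang -2.28
t 6.6 pos [ 368.8 -424.   318.5] yaw -2.21 tilt [0.01 0.01] F [-0.4 -0.3 -1.2] w 54.1 j [-56.   2.  96.   0.  82. -54.]
shift [112.5  -4.   -1.5] turn [ 0.01 -0.01  0.19]
held off [0.03 0.91 0.  ]
t 6.6 pos [ 368.8 -424.   318.5] yaw -2.21 tilt [0.01 0.01] F [-0.4 -0.3 -1.2] w 54.1 j [-56.   2.  96.   0.  82. -54.]
shift [112.4  -4.  266.5] turn [ 0.01 -0.01  0.19]
```

```bash
python3 -m inch '[40,35,-2,0,0,0,0.1, 40,80,-3,0,0,0,0.1, 40,110,-5,10,0,0,0.1, 40,112.5,-5,50,0,0,0.1, 40,112.5,-5,95,0,0,0.1, 40,112.5,-5,140,0,0,0.1, 40,112.5,-5,185,0,0,0.1, 40,112.5,-5,220,0,0,0.1, 40,112.5,-5,245,0,0,0.1, 40,112.5,-5,256,0,0,0.1]'
python3 -m inch '[40,0,0,0,0,0,0, 40,0,0,0,0,0,0]'
python3 - <<'E'
from h import *
rel([368.1,-311.5,43],-2.1)
for n in ("wrist","side"):
    c=imaging.camera(n); i=c["image"][:,:,::-1]
    if n=="side": i=cv2.resize(i[100:220,100:280],None,fx=4,fy=4,interpolation=cv2.INTER_CUBIC)
    cv2.imwrite(f"pics/{n}6.png",i)
E
```

```text
time: 7.6
position: [0.3666, -0.3104, 0.06]
tool_rot: [[0.041, 0.999, -0.003], [0.999, -0.041, 0.004], [0.003, -0.003, -1.0]]
contact_force: [-0.7, 1.1, -0.9]
width: 0.0542
time: 7.8
position: [0.3689, -0.3134, 0.0637]
tool_rot: [[0.041, 0.999, 0.002], [0.999, -0.041, -0.002], [-0.002, 0.002, -1.0]]
contact_force: [-0.2, -1.0, -0.4]
width: 0.0541
t 7.8 pos [ 368.9 -313.4   63.7] yaw -2.36 tilt [ 0.1  -0.11] F [-0.2 -1.  -0.4] w 54.1 j [-49.   9. 118.   0.  52. -46.]
shift [ 1.9 -0.9 20.7] turn [ 0.1   0.11 -0.26]
```

View pics/wrist6.png

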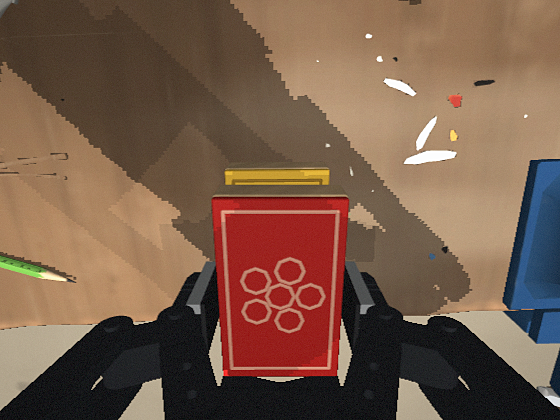

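View pics/side6.png

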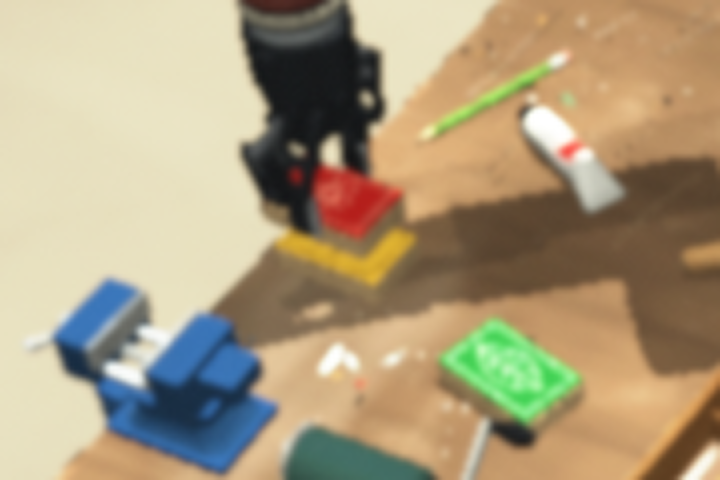

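```bash
python3 - <<'E'
import cv2
i=cv2.imread("pics/wrist6.png")[160:215,205:355]
cv2.imwrite("pics/crop6.png",cv2.resize(i,None,fx=5,fy=5,interpolation=cv2.INTER_CUBIC))
E
```

```text
(no output)
```

View pics/crop6.png

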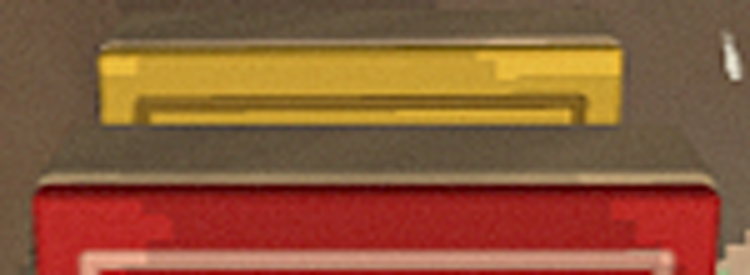

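```bash
python3 - <<'E'
from h import *
s=sensors.get_state(); T=s["tool_rot"];p=s["position"]*1000
c=imaging.camera("wrist")
for uv,z in (([(100,50),(622,46)],.023),([(33,190),(720,190)],s["position"][2]+.0036)):
    P=unproj(c,np.array(uv)/5-.4+[205,160],z)*1000
    q=(P-p)@T; print(q.round(1), q.mean(0).round(1), np.hypot(*(q[1]-q[0])[:2]).round(1))
rel([368.1,-311.5,43],-2.1)
E
```

```text
[[ 46.8 -28.1  41.2]
 [ 47.1  26.5  41.3]] [47.  -0.8 41.2] 54.5
[[ 44.5 -26.3  -3.8]
 [ 44.4  27.9  -3.7]] [44.4  0.8 -3.7] 54.3
t 7.95 pos [ 369.2 -314.    64.3] yaw -2.38 tilt [ 0.16 -0.18] F [ 0.4  0.4 -0.6] w 54.0 j [-49.   9. 118.  -0.  52. -46.]
shift [ 2.5 -1.3 21.3] turn [ 0.16  0.17 -0.28]
```

```bash
python3 -m inch '[40,1.5,-1,5,0,0,-0.3, 40,2.5,-1.5,10,0,0,-0.3, 40,2.5,-1.5,15,0,0,-0.3, 40,2.5,-1.5,17,0,0,-0.3, 40,2.5,-1.5,17,0,0,-0.3, 40,2.5,-1.5,17,0,0,-0.3]'
python3 - <<'E'
from h import *
rel([368.1,-311.5,43],-2.1)
c=imaging.camera("wrist"); i=c["image"][:,:,::-1][160:215,205:355]
cv2.imwrite("pics/crop7.png",cv2.resize(i,None,fx=5,fy=5,interpolation=cv2.INTER_CUBIC))
rel([368.1,-311.5,43],-2.1)
E
```

```text
time: 8.55
position: [0.3665, -0.3101, 0.0451]
tool_rot: [[0.036, 0.999, -0.0], [0.999, -0.036, 0.0], [0.0, -0.0, -1.0]]
contact_force: [-1.4, 0.7, -0.7]
width: 0.0543
t 8.55 pos [ 366.5 -310.1   45.1] yaw -2.09 tilt [-0.01  0.01] F [-1.4  0.7 -0.7] w 54.3 j [-49.  11. 119.   0.  50. -47.]
shift [-1.3  1.7  2.1] turn [-0.01 -0.01  0.01]
t 8.6 pos [ 366.6 -310.2   45.3] yaw -2.09 tilt [ 0. -0.] F [-0.2 -0.6 -0.5] w 54.2 j [-49.  11. 119.   0.  50. -47.]
shift [-1.2  1.5  2.3] turn [0.   0.   0.01]
```

View pics/crop7.png

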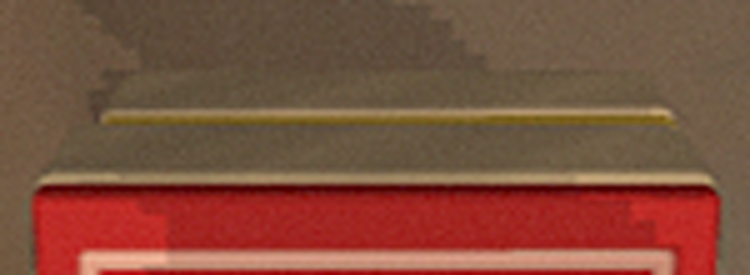

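```bash
cat >> h.py <<'E'
def edges(items,off,f):
    """items: list of ((uvL,uvR), z or None for held)"""
    s=sensors.get_state(); T=s["tool_rot"];p=s["position"]*1000
    c=imaging.camera("wrist")
    for uv,z in items:
        P=unproj(c,(np.array(uv)+.5)/f-.5+off,z)*1000
        q=(P-p)@T; print(q.round(1).tolist(), q.mean(0).round(1), "len",np.hypot(*(q[1]-q[0])[:2]).round(1),"ang",np.degrees(np.arctan2(-(q[1]-q[0])[0],(q[1]-q[0])[1])).round(2))
E
python3 - <<'E'
from h import *
edges([([(100,117),(674,117)],.023),([(33,190),(720,190)],.0453+.0036)],[205,160],5)
rel([368.1,-311.5,43],-2.1)
E
```

```text
[[44.2, -25.2, 22.3], [44.1, 28.7, 22.3]] [44.1  1.8 22.3] len 54.0 ang 0.06
[[44.4, -26.4, -3.6], [44.4, 27.9, -3.6]] [44.4  0.8 -3.6] len 54.3 ang 0.06
t 8.65 pos [ 366.7 -310.3   45.4] yaw -2.09 tilt [ 0.01 -0.01] F [-0.4 -0.2 -0.4] w 54.5 j [-49.  11. 119.  -0.  50. -47.]
shift [-1.2  1.5  2.4] turn [0.01 0.01 0.01]
```

```bash
python3 -m inch '[40,0,1,0,0,0,0, 40,0,1,0,0,0,0, 40,0,1,1,0,0,0, 40,0,1,2,0,0,0,  40,0,1,2.5,0,0,0, 40,0,1,2.5,0,0,0, 40,0,1,2.5,0,0,0]'
python3 - <<'E'
from h import *
rel([368.1,-311.5,43],-2.1)
c=imaging.camera("wrist"); i=c["image"][:,:,::-1][160:215,205:355]
cv2.imwrite("pics/crop8.png",cv2.resize(i,None,fx=5,fy=5,interpolation=cv2.INTER_CUBIC))
E
```

```text
time: 9.35
position: [0.3675, -0.3101, 0.0427]
tool_rot: [[0.036, 0.999, -0.0], [0.999, -0.036, 0.0], [0.0, -0.0, -1.0]]
contact_force: [0.4, 0.0, -1.1]
width: 0.0536
t 9.35 pos [ 367.5 -310.1   42.7] yaw -2.09 tilt [-0.01  0.01] F [ 0.4  0.  -1.1] w 53.6 j [-49.  11. 119.  -0.  50. -46.]
shift [-1.4  0.7 -0.3] turn [-0.01 -0.01  0.01]
```

View pics/crop8.png

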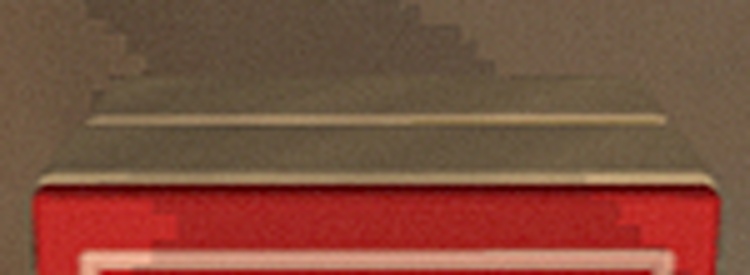

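```bash
python3 -m inch '[40,0,0,0.5,0,0,0, 40,0,0,0.8,0,0,0, 40,0,0,0.8,0,0,0]'; python3 -m inch '[60,0,0,0,0,0,0, 70,0,0,0,0,0,0, 80,0,0,0,0,0,0, 80,0,0,0,0,0,0, 80,0,0,0,0,0,0]'
python3 - <<'E'
from h import *
rel([368.1,-311.5,43],-2.1)
c=imaging.camera("wrist"); i=c["image"][:,:,::-1]
cv2.imwrite("pics/wrist9.png",i)
E
```

```text
time: 9.7
position: [0.3676, -0.3102, 0.0424]
tool_rot: [[0.036, 0.999, -0.0], [0.999, -0.036, 0.0], [0.0, -0.0, -1.0]]
contact_force: [-1.3, 1.1, 2.7]
width: 0.0542
time: 10.2
position: [0.3675, -0.3102, 0.042]
tool_rot: [[0.036, 0.999, 0.0], [0.999, -0.036, -0.0], [-0.0, 0.0, -1.0]]
contact_force: [0.2, -0.2, -0.2]
width: 0.08
t 10.2 pos [ 367.5 -310.2   42. ] yaw -2.09 tilt [ 0. -0.] F [ 0.2 -0.2 -0.2] w 80.0 j [-49.  11. 119.  -0.  50. -46.]
shift [-1.3  0.6 -1. ] turn [0.   0.   0.01]
```

View pics/wrist9.png

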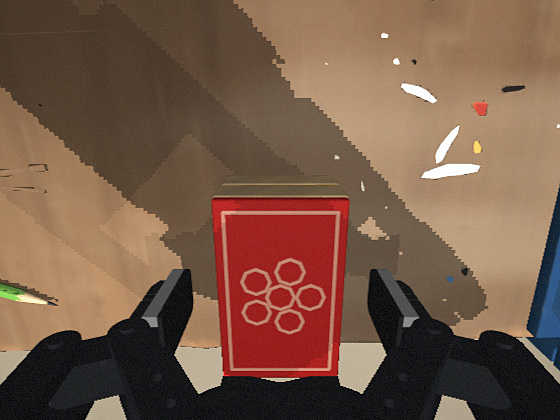

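```bash
python3 -m inch '[85,0,0,-10,0,0,0, 85,0,0,-40,0,0,0, 85,0,0,-85,0,0,0, 85,0,0,-130,0,0,0, 85,0,0,-175,0,0,0, 85,0,0,-220,0,0,0, 85,0,0,-255,0,0,0, 85,0,0,-270,0,0,0, 85,0,0,-278,0,0,0, 85,0,0,-278,0,0,0]'
python3 - <<'E'
from h import *
rel([520.5,376,320],-1.5)
c=imaging.camera("wrist"); i=c["image"][:,:,::-1]
cv2.imwrite("pics/wrist10.png",cv2.resize(i[90:260,200:360],None,fx=3.5,fy=3.5,interpolation=cv2.INTER_CUBIC))
print(faces(c,"red",.046))
E
```

```text
time: 11.25
position: [0.3674, -0.31, 0.3199]
tool_rot: [[0.036, 0.999, -0.0], [0.999, -0.036, 0.0], [0.0, -0.0, -1.0]]
contact_force: [0.2, 0.5, 0.0]
width: 0.0849
t 11.25 pos [ 367.4 -310.   319.9] yaw -2.09 tilt [-0.  0.] F [0.2 0.5 0. ] w 84.9 j [-49.  -9. 106.  -0.  83. -46.]
shift [ 6.912e+02  1.280e+02 -1.000e-01] turn [-0.   -0.   -0.59]
[(368.5, -310.0, 87.6, 55.8, 87.9, (np.float64(280.0), np.float64(169.0))), (216.7, -208.8, 19.9, 18.3, -26.9, (np.float64(145.0), np.float64(88.0)))]
```

View pics/wrist10.png

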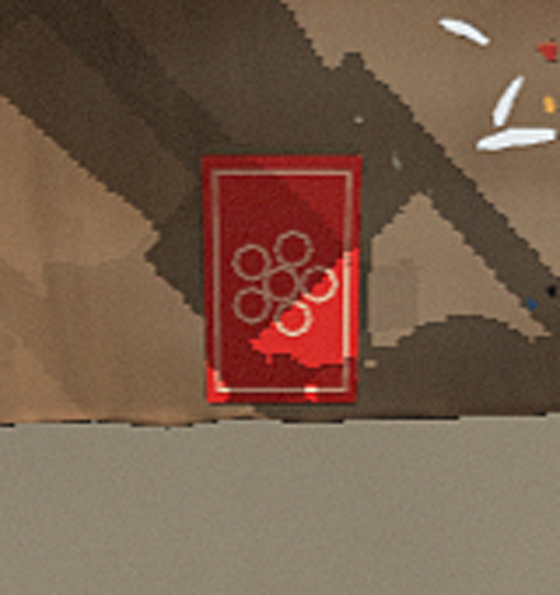

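```bash
python3 -m inch '[85,25,5,0,0,0,0, 85,64,12,0,0,0,0, 85,108,20,0,0,0,0, 85,152,28,0,0,0,0, 85,197,36,0,0,0,0, 85,241,45,0,0,0,0, 85,285,53,0,0,0,0, 85,329,61,0,0,0,0, 85,374,69,0,0,0,0, 85,418,77,0,0,0,0]'
python3 -m inch '[85,44,8,0,0,0,0, 85,88,16,0,0,0,0, 85,133,25,0,0,0,0, 85,177,33,0,0,0,0, 85,216,40,0,0,0,-0.6, 85,246,46,0,0,0,-0.6, 85,265,49,0,0,0,-0.6, 85,273,51,0,0,0,-0.6, 85,273,51,0,0,0,-0.6, 85,273,51,0,0,0,-0.6]'
python3 -m inch '[85,0,0,0,0,0,0,85,0,0,0,0,0,0,85,0,0,0,0,0,0]'
python3 - <<'E'
from h import *
rel([520.5,376,320],-1.5)
c=imaging.camera("wrist"); i=c["image"][:,:,::-1]
cv2.imwrite("pics/wrist11.png",i)
print(faces(c,"blue"))
E
```

```text
time: 12.3
position: [0.4584, 0.1066, 0.3169]
tool_rot: [[0.036, 0.999, -0.005], [0.999, -0.036, -0.001], [-0.001, -0.005, -1.0]]
contact_force: [0.6, -0.3, -0.5]
width: 0.0847
time: 13.3
position: [0.5201, 0.3747, 0.3185]
tool_rot: [[0.026, 1.0, -0.002], [1.0, -0.026, -0.002], [-0.002, -0.002, -1.0]]
contact_force: [0.1, -1.5, -0.2]
width: 0.0848
time: 13.6
position: [0.5207, 0.375, 0.3204]
tool_rot: [[0.027, 1.0, 0.0], [1.0, -0.027, 0.0], [0.0, 0.0, -1.0]]
contact_force: [0.5, 0.2, 0.2]
width: 0.0849
t 13.6 pos [520.7 375.  320.4] yaw -1.54 tilt [0.03 0.01] F [0.5 0.2 0.2] w 84.9 j [30. 12. 85. -0. 83. 31.]
shift [ 1.  -0.2  0.4] turn [ 0.03 -0.01 -0.04]
[(239.6, 261.1, 139.7, 6.8, -27.1, (np.float64(83.0), np.float64(252.0))), (521.4, 376.6, 88.0, 55.1, 88.3, (np.float64(280.0), np.float64(164.0))), (498.3, 541.4, 51.8, 48.0, -1.6, (np.float64(255.0), np.float64(22.0)))]
```

View pics/wrist11.png

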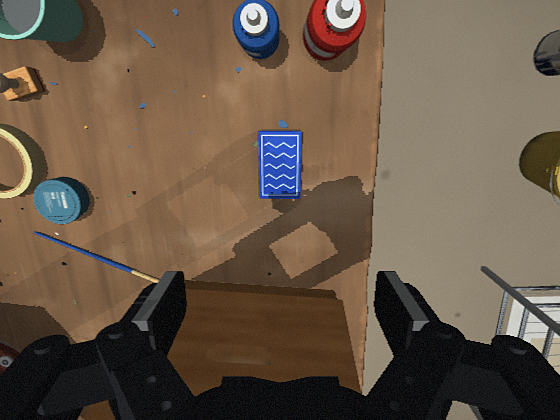

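```bash
python3 -m inch '[85,1.5,-0.5,30,0,0,0.1, 85,1.5,-0.5,75,0,0,0.1, 85,1.5,-0.5,120,0,0,0.1, 85,1.5,-0.5,165,0,0,0.1, 85,1.5,-0.5,200,0,0,0.1, 85,1.5,-0.5,225,0,0,0.1, 85,1.5,-0.5,235,0,0,0.1, 85,1.5,-0.5,235,0,0,0.1]'
python3 - <<'E'
from h import *
rel([520.3,376.6,19.4],-1.6)
c=imaging.camera("side"); i=c["image"][:,:,::-1]
cv2.imwrite("pics/side12.png",cv2.resize(i[180:400,340:560],None,fx=2.5,fy=2.5,interpolation=cv2.INTER_CUBIC))
c=imaging.camera("wrist"); i=c["image"][:,:,::-1]
cv2.imwrite("pics/wrist12.png",i)
E
```

```text
time: 14.45
position: [0.5191, 0.3765, 0.0834]
tool_rot: [[0.028, 1.0, -0.003], [1.0, -0.028, -0.002], [-0.002, -0.003, -1.0]]
contact_force: [0.4, 0.6, 0.4]
width: 0.0848
t 14.45 pos [519.1 376.5  83.4] yaw -1.59 tilt [-0.17 -0.1 ] F [0.4 0.6 0.4] w 84.8 j [30. 24. 96. -0. 60. 31.]
shift [ 0.2  1.4 64. ] turn [-0.17  0.1   0.01]
```

View pics/side12.png

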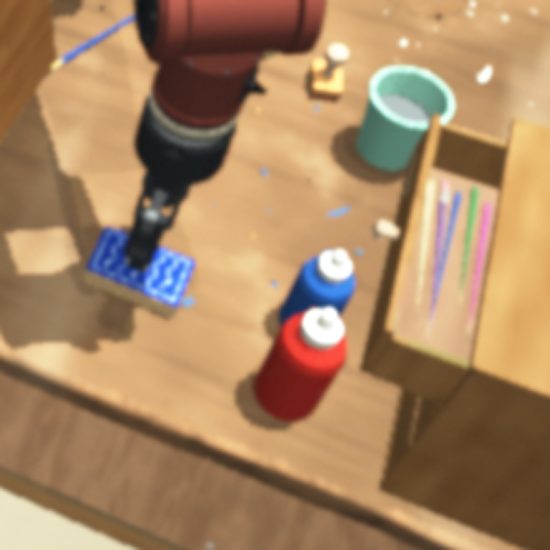

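View pics/wrist12.png

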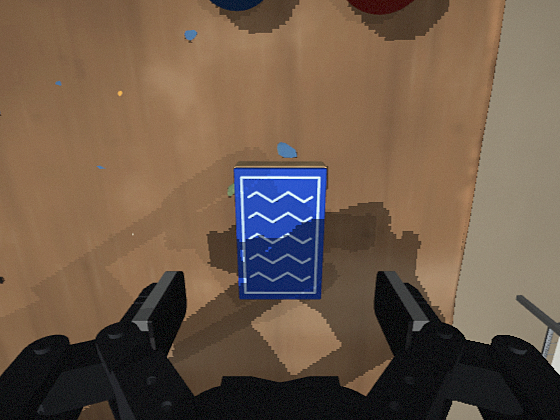

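Ample clearance to the bottles; the blue block is centred between the fingers (cols 235–327, rows 165–300). Descending and gripping.

```bash
python3 -m inch '[85,0,0,30,0,0,0, 85,0,0,50,0,0,0, 85,0,0,60,0,0,0, 85,0,0,64.5,0,0,0, 85,0,0,64.5,0,0,0, 85,0,0,64.5,0,0,0]'
python3 - <<'E'
from h import *
rel([520.3,376.6,19.4],-1.6)
E
python3 -m inch '[50,0,0,0,0,0,0, 40,0,0,0,0,0,0, 40,0,0,0,0,0,0, 40,0,0,0,0,0,0, 40,0,0,0,0,0,0, 40,0,0,0,0,0,0]'
python3 - <<'E'
from h import *
rel([520.3,376.6,19.4],-1.6)
c=imaging.camera("wrist"); cv2.imwrite("pics/wrist13.png",c["image"][:,:,::-1]); print(faces(c,"blue"))
E
```

```text
time: 15.15
position: [0.5213, 0.378, 0.0221]
tool_rot: [[0.028, 1.0, 0.002], [1.0, -0.028, 0.001], [0.001, 0.002, -1.0]]
contact_force: [-0.3, 0.7, 0.3]
width: 0.085
t 15.15 pos [521.3 378.   22.1] yaw -1.58 tilt [0.14 0.08] F [-0.3  0.7  0.3] w 85.0 j [30. 30. 96.  0. 54. 31.]
shift [-1.4 -1.   2.7] turn [ 0.14 -0.09  0.02]
time: 15.75
position: [0.5213, 0.3779, 0.022]
tool_rot: [[0.028, 1.0, 0.002], [1.0, -0.028, 0.001], [0.001, 0.002, -1.0]]
contact_force: [1.5, 0.2, 5.4]
width: 0.0541
t 15.75 pos [521.3 377.9  22. ] yaw -1.59 tilt [0.13 0.08] F [1.5 0.2 5.4] w 54.1 j [30. 30. 96.  0. 54. 31.]
shift [-1.4 -0.9  2.6] turn [ 0.13 -0.08  0.01]
[(522.0, 377.1, 88.6, 54.6, 88.3, (np.float64(280.0), np.float64(283.0)))]
```

View pics/wrist13.png

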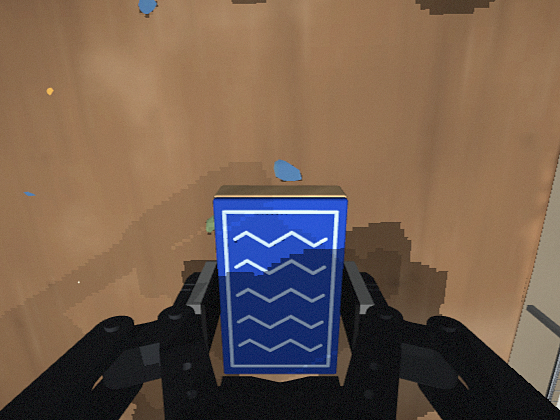

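```bash
python3 -m inch '[40,0,0,-15,0,0,0, 40,0,0,-50,0,0,0, 40,0,0,-100,0,0,0, 40,0,0,-150,0,0,0, 40,0,0,-200,0,0,0, 40,0,0,-250,0,0,0, 40,0,0,-280,0,0,0, 40,0,0,-295,0,0,0, 40,0,0,-300,0,0,0]'
python3 - <<'E'
from h import *
rel([367.5,-309.8,320],-2.09)
E
```

```text
time: 16.7
position: [0.5203, 0.3774, 0.3224]
tool_rot: [[0.028, 1.0, 0.002], [1.0, -0.028, 0.001], [0.001, 0.002, -1.0]]
contact_force: [-0.2, -0.0, -0.9]
width: 0.0541
t 16.7 pos [520.3 377.4 322.4] yaw -1.58 tilt [0.12 0.07] F [-0.2 -0.  -0.9] w 54.1 j [30. 12. 85. -0. 83. 31.]
shift [-691.2 -133.8    1.2] turn [ 0.12 -0.07  0.51]
```

```bash
python3 -m inch '[40,-25,-5,0,0,0,0, 40,-64,-12,0,0,0,0, 40,-108,-21,0,0,0,0, 40,-152,-29,0,0,0,0, 40,-197,-38,0,0,0,0, 40,-241,-47,0,0,0,0, 40,-285,-55,0,0,0,0, 40,-329,-64,0,0,0,0, 40,-374,-72,0,0,0,0, 40,-418,-81,0,0,0,0]'
python3 -m inch '[40,-44,-9,0,0,0,0, 40,-88,-17,0,0,0,0, 40,-133,-26,0,0,0,0, 40,-177,-34,0,0,0,0, 40,-216,-42,0,0,0,0.5, 40,-246,-48,0,0,0,0.5, 40,-265,-51,0,0,0,0.5, 40,-273,-53,0,0,0,0.5, 40,-273,-53,0,0,0,0.5, 40,-273,-53,0,0,0,0.5]'
python3 -m inch '[40,0,0,0,0,0,0,40,0,0,0,0,0,0,40,0,0,0,0,0,0]'
python3 - <<'E'
from h import *
rel([367.5,-309.8,88],-2.09)
E
```

```text
time: 17.7
position: [0.4253, -0.0395, 0.3173]
tool_rot: [[0.027, 1.0, -0.005], [1.0, -0.027, 0.001], [0.001, -0.005, -1.0]]
contact_force: [1.1, 0.0, -1.3]
width: 0.0542
time: 18.7
position: [0.3668, -0.3085, 0.3191]
tool_rot: [[0.036, 0.999, -0.002], [0.999, -0.036, 0.003], [0.003, -0.002, -1.0]]
contact_force: [0.6, 0.5, -1.1]
width: 0.0541
time: 19.0
position: [0.3674, -0.3091, 0.3207]
tool_rot: [[0.035, 0.999, 0.0], [0.999, -0.035, -0.0], [-0.0, 0.0, -1.0]]
contact_force: [1.0, -0.1, -0.9]
width: 0.0541
t 19.0 pos [ 367.4 -309.1  320.7] yaw -2.01 tilt [ 0.02 -0.01] F [ 1.  -0.1 -0.9] w 54.1 j [-48.  -9. 106.   0.  83. -46.]
shift [-6.000e-01  1.000e-01  2.327e+02] turn [0.02 0.01 0.08]
```

```bash
python3 -m inch '[40,0,0,30,0,0,0.1, 40,0,0,75,0,0,0.1, 40,0,0,120,0,0,0.1, 40,0,0,160,0,0,0.1, 40,0,0,195,0,0,0.1, 40,0,0,215,0,0,0.1, 40,0,0,228,0,0,0.1, 40,0,0,231,0,0,0.1, 40,0,0,231,0,0,0.1, 40,0,0,231,0,0,0.1]'
python3 -m inch '[40,0,0,0,0,0,0,40,0,0,0,0,0,0,40,0,0,0,0,0,0]'
python3 - <<'E'
from h import *
c=imaging.camera("wrist"); i=c["image"][:,:,::-1][155:220,205:355]
cv2.imwrite("pics/crop14.png",cv2.resize(i,None,fx=5,fy=5,interpolation=cv2.INTER_CUBIC))
rel([367.5,-309.8,68],-2.09)
E
```

```text
time: 20.0
position: [0.3681, -0.3108, 0.0911]
tool_rot: [[0.038, 0.999, 0.002], [0.999, -0.038, -0.002], [-0.002, 0.002, -1.0]]
contact_force: [-0.2, 0.1, -0.9]
width: 0.0538
time: 20.3
position: [0.3674, -0.3102, 0.0902]
tool_rot: [[0.038, 0.999, 0.001], [0.999, -0.038, -0.001], [-0.001, 0.001, -1.0]]
contact_force: [-0.5, -0.1, -1.9]
width: 0.0537
t 20.35 pos [ 367.3 -310.1   90. ] yaw -2.19 tilt [ 0.04 -0.04] F [-0.1  0.1 -1.5] w 53.8 j [-49.   6. 118.  -0.  56. -46.]
shift [ 0.3  0.2 22. ] turn [ 0.04  0.04 -0.1 ]
```

View pics/crop14.png

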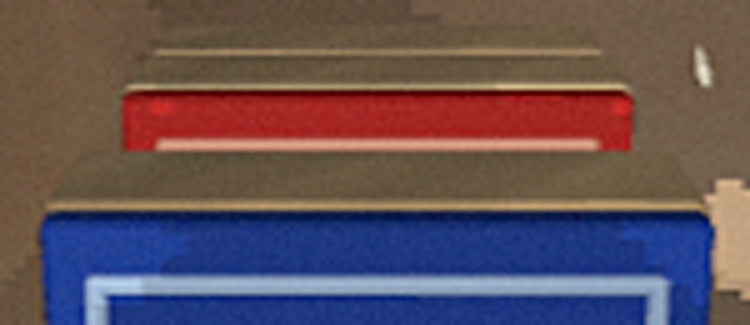

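```bash
python3 - <<'E'
from h import *
edges([([(123,92),(632,92)],.046),([(41,214),(713,214)],.0910),([(152,51),(602,51)],.023)],[205,155],5)
rel([367.5,-309.8,68],-2.09)
E
```

```text
[[44.4, -26.2, 44.0], [44.4, 28.0, 44.0]] [44.4  0.9 44. ] len 54.2 ang 0.07
[[43.8, -26.3, -1.0], [43.8, 27.9, -1.0]] [43.8  0.8 -1. ] len 54.2 ang 0.07
[[44.6, -26.1, 67.0], [44.6, 27.8, 67.0]] [44.6  0.9 67. ] len 53.9 ang 0.06
t 20.4 pos [ 367.2 -309.9   89.8] yaw -2.18 tilt [ 0.02 -0.02] F [-0.3  0.3 -1.6] w 54.0 j [-49.   6. 118.   0.  56. -46.]
shift [ 0.1  0.3 21.8] turn [ 0.02  0.02 -0.09]
```

```bash
python3 -m inch '[40,0.5,0,6,0,0,0, 40,0.5,0,12,0,0,0, 40,0.5,0,17,0,0,0, 40,0.5,0,19.5,0,0,0, 40,0.5,0,19.5,0,0,0, 40,0.5,0,19.5,0,0,0, 40,0.5,0,19.5,0,0,0, 40,0.5,0,19.5,0,0,0]'
python3 - <<'E'
from h import *
c=imaging.camera("wrist"); i=c["image"][:,:,::-1][155:220,205:355]
cv2.imwrite("pics/crop15.png",cv2.resize(i,None,fx=5,fy=5,interpolation=cv2.INTER_CUBIC))
rel([367.5,-309.8,68],-2.09)
E
```

```text
time: 21.2
position: [0.3673, -0.3095, 0.0703]
tool_rot: [[0.038, 0.999, 0.0], [0.999, -0.038, -0.0], [-0.0, 0.0, -1.0]]
contact_force: [-0.2, -0.1, -0.9]
width: 0.0539
t 21.25 pos [ 367.3 -309.5   70.3] yaw -2.18 tilt [ 0.02 -0.03] F [-0.1 -0.3 -0.3] w 53.9 j [-49.   8. 119.  -0.  53. -46.]
shift [-0.3  0.3  2.3] turn [ 0.02  0.03 -0.09]
```

View pics/crop15.png

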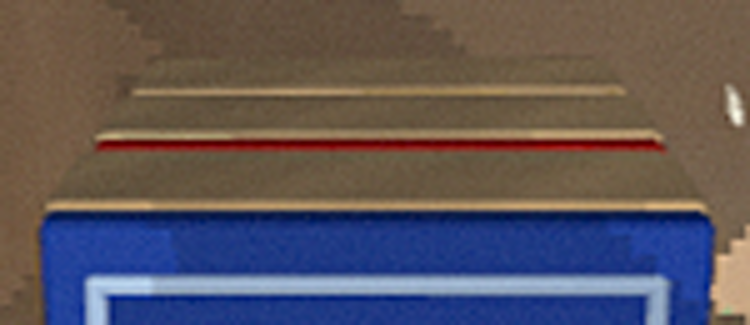

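```bash
python3 - <<'E'
from h import *
edges([([(96,141),(666,141)],.046),([(41,214),(713,214)],.0713),([(130,92),(627,92)],.023)],[205,155],5)
rel([367.5,-309.8,68],-2.09)
E
```

```text
[[43.8, -25.9, 24.3], [43.7, 28.4, 24.3]] [43.8  1.2 24.3] len 54.3 ang 0.07
[[43.8, -26.3, -1.0], [43.7, 27.9, -1.0]] [43.8  0.8 -1. ] len 54.2 ang 0.07
[[43.7, -26.0, 47.3], [43.7, 28.0, 47.3]] [43.7  1.  47.3] len 53.9 ang 0.06
t 21.3 pos [ 367.2 -309.4   70.2] yaw -2.19 tilt [ 0.02 -0.02] F [ 0.6  0.1 -0.3] w 54.1 j [-49.   8. 119.   0.  53. -46.]
shift [-0.4  0.3  2.2] turn [ 0.02  0.02 -0.1 ]
```

Aligned to within 0.4 mm in y; lower to contact with a 0.3 mm y trim.

```bash
python3 -m inch '[40,0,0.3,0.5,0,0,0, 40,0,0.3,1,0,0,0, 40,0,0.3,1.5,0,0,0, 40,0,0.3,2,0,0,0, 40,0,0.3,2.4,0,0,0, 40,0,0.3,2.4,0,0,0, 40,0,0.3,2.4,0,0,0]'
python3 - <<'E'
from h import *
c=imaging.camera("wrist"); i=c["image"][:,:,::-1][155:220,205:355]
cv2.imwrite("pics/crop16.png",cv2.resize(i,None,fx=5,fy=5,interpolation=cv2.INTER_CUBIC))
rel([367.5,-309.8,68],-2.09)
E
```

```text
time: 22.0
position: [0.3674, -0.3093, 0.0679]
tool_rot: [[0.038, 0.999, -0.0], [0.999, -0.038, 0.0], [0.0, -0.0, -1.0]]
contact_force: [-1.4, 0.9, 3.1]
width: 0.0539
t 22.05 pos [ 367.4 -309.3   67.9] yaw -2.18 tilt [-0.01  0.01] F [-1.7  1.5  4.2] w 53.8 j [-48.   9. 119.  -0.  53. -46.]
shift [-0.5  0.1 -0.1] turn [-0.01 -0.01 -0.09]
```

View pics/crop16.png

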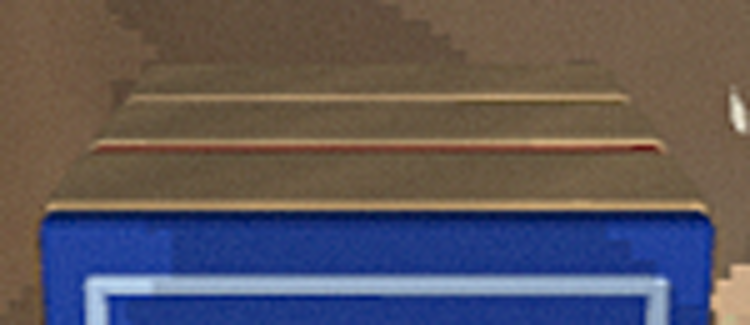

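```bash
python3 -m inch '[60,0,0,0,0,0,0, 70,0,0,0,0,0,0, 80,0,0,0,0,0,0, 80,0,0,0,0,0,0, 80,0,0,0,0,0,0]'
python3 -m inch '[85,0,0,-8,0,0,0, 85,0,0,-30,0,0,0, 85,0,0,-70,0,0,0, 85,0,0,-115,0,0,0, 85,0,0,-160,0,0,0, 85,0,0,-200,0,0,0, 85,0,0,-230,0,0,0, 85,0,0,-245,0,0,0, 85,0,0,-250,0,0,0, 85,0,0,-250,0,0,0]'
python3 - <<'E'
from h import *
rel([367.5,-309.8,68],-2.09)
c=imaging.camera("wrist"); i=c["image"][:,:,::-1]
cv2.imwrite("pics/wrist17.png",cv2.resize(i[90:290,190:370],None,fx=3,fy=3,interpolation=cv2.INTER_CUBIC)); print(faces(c,"blue",.069))
E
```

```text
time: 22.55
position: [0.3674, -0.3093, 0.0675]
tool_rot: [[0.038, 0.999, -0.0], [0.999, -0.038, 0.0], [0.0, -0.0, -1.0]]
contact_force: [-0.1, -0.3, 0.5]
width: 0.0804
time: 23.55
position: [0.3672, -0.3091, 0.3172]
tool_rot: [[0.038, 0.999, -0.0], [0.999, -0.038, 0.0], [0.0, -0.0, -1.0]]
contact_force: [0.1, 1.0, -0.4]
width: 0.0851
t 23.55 pos [ 367.2 -309.1  317.2] yaw -2.19 tilt [-0.02  0.02] F [ 0.1  1.  -0.4] w 85.1 j [-48.  -9. 107.   0.  82. -46.]
shift [ -0.8   0.4 249.2] turn [-0.02 -0.02 -0.1 ]
[(540.2, -385.5, 26.6, 24.7, -9.0, (np.float64(423.0), np.float64(232.0))), (570.2, -305.0, 31.5, 22.4, -24.4, (np.float64(454.0), np.float64(166.0))), (368.4, -310.5, 86.4, 54.9, 87.8, (np.float64(280.0), np.float64(174.0)))]
```

View pics/wrist17.png

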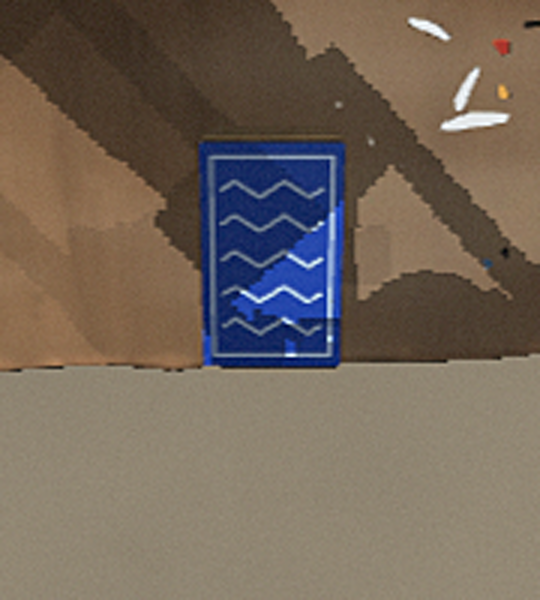

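```bash
python3 -m inch '[85,0,-20,0,0,0,0, 85,20,-50,0,0,0,0, 85,60,-60,0,0,0,0, 85,100,-60,0,0,0,0, 85,140,-60,0,0,0,0, 85,170,-60,0,0,0,0, 85,180,-60,0,0,0,0, 85,180,-60,0,0,0,0]'
python3 - <<'E'
from h import *
rel([367.5,-309.8,68],-2.09)
o=[]
for n,(a,b,x,y) in (("side",(110,210,130,270)),("top",(190,290,310,450))):
    c=imaging.camera(n); i=c["image"][:,:,::-1]
    o.append(cv2.resize(i[a:b,x:y],None,fx=4,fy=3,interpolation=cv2.INTER_CUBIC)); print(n,faces(c,"blue",.069)[-2:],faces(c,"green"))
cv2.imwrite("pics/fin.png",np.vstack(o))
E
```

```text
time: 24.4
position: [0.3138, -0.1261, 0.3159]
tool_rot: [[0.035, 0.999, -0.002], [0.999, -0.035, 0.001], [0.001, -0.002, -1.0]]
contact_force: [-0.2, -0.2, 0.8]
width: 0.0849
t 24.4 pos [ 313.8 -126.1  315.9] yaw -2.03 tilt [-0.13  0.07] F [-0.2 -0.2  0.8] w 84.9 j [-34. -29. 122.  -0.  88. -32.]
shift [-182.    60.8  247.6] turn [-0.14 -0.06  0.06]
side [(512.1, 527.2, 56.6, 42.9, -8.9, (np.float64(468.0), np.float64(295.0))), (372.0, -311.2, 84.1, 49.9, 87.0, (np.float64(183.0), np.float64(149.0)))] [(429.5, -137.1, 73.8, 42.6, 74.7, (np.float64(227.0), np.float64(192.0)))]
top [(366.6, -331.6, 51.6, 44.9, -2.1, (np.float64(397.0), np.float64(237.0))), (497.6, 526.8, 42.5, 30.5, -36.4, (np.float64(92.0), np.float64(192.0)))] [(437.0, -111.9, 47.4, 35.4, -34.5, (np.float64(317.0), np.float64(214.0)))]
```

View pics/fin.png

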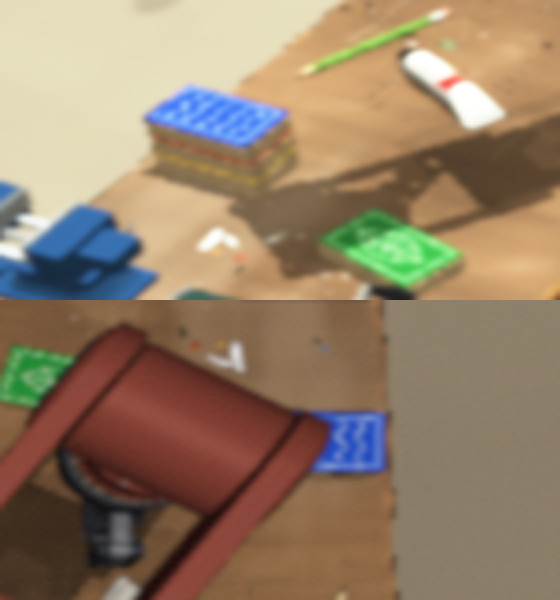

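```bash
python3 -m inch '[85,0,0,0,0,0,0,85,0,0,0,0,0,0,85,0,0,0,0,0,0]'
python3 - <<'E'
from h import *
from bench import job
c=imaging.camera("side"); print(faces(c,"blue",.069)[-1]); print(sensors.get_state()["contact_force"])
print(job.job_done())
E
```

```text
time: 24.8
position: [0.3143, -0.1278, 0.3175]
tool_rot: [[0.04, 0.999, -0.001], [0.999, -0.04, 0.0], [0.0, -0.001, -1.0]]
contact_force: [-0.5, 0.0, 0.2]
width: 0.085
(372.1, -310.3, 86.0, 49.9, 87.7, (np.float64(183.0), np.float64(149.0)))
[0.25800478 0.30463879 0.4530009 ]
the job is handed in; nothing more can be done
None
```

The red block is on the yellow one and the blue block is on top of the red. All three are face up with their edges squared, and the job was handed in at about 25 s. The yellow block was only touched from above when the red one was set down on it, and I did not go near the green block.

**Last checks:**
- **Squareness:** wrist pictures taken from above after each release put the red face at (368.5, -310.0) mm and the blue face at (368.4, -310.5) mm. Their long sides lie within 0.1° of each other, and yellow measured 88.0° against 87.8–87.9° for the other two.
- **Edges:** just before the blue block was released, the far edges of all three blocks lined up within about 0.5 mm.
- **Side view:** the final picture shows a neat pile with the gripper clear of it and contact forces near zero. The green block's position in this view was unchanged to about 1 mm.

**Checks that disagreed:**
- The side camera's position for the blue face differs from the wrist camera's by about 4 mm in x. I put most of this down to its coarse view and calibration.
- The final top view was no use as a check, because the arm partly covered both the pile and the green block.

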